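# Load the label roll's spring spindle into its bench holder

### The job

Put the roll on its spring spindle into the holder: set the spring pin in the groove of the tall cheek, squeeze the spring gently, slide it down into the cup at the foot of the groove, then let the spring push the plain pin fully home into the other cup. Do not force anything or run the spring hard against its stop, leave the timer, marker and slide box where they are, and let go of the roll when it hangs level in both cups.

Things in the scene. Friction and masses are not known exactly. Their poses are not given: they have to be found in the camera images.
- spindle_center (a point): Centre of the loose spindle (about 0.18 kg), mid-roll, 23 mm up as it lies. y axis along the spindle, +y to the spring end. White roll, diameter 40, y -32 to +32 mm, between square grey flanges 46x46x4 (outer faces y -36, +36). Black sleeve, diameter 20, to y +56; out of it stands the slippery sprung steel pin, diameter 12, round tip at y +88 when free.
- plain_tip (a point): Flat tip of the spindle's fixed plain steel pin (diameter 12 mm, edge bevelled 2 mm, no sleeve), 78 mm to -y of the spindle's centre; axes as the spindle's.
- plunger (a joint): How far the sprung pin is pressed in, m: 0 free, 0.026 hard against its stop. The spring gives 1.5 N at 0 and 0.25 N more per mm (8 N at the stop). Seated in the holder it reads about 0.004.
- holder: Fixed foot of the holder: grey plate 100x230x10 mm, origin at the centre of its underside, y along the line of the cups. A head clamped on its columns carries both cups; its height changes each time and is NOT given: the cups' common axis (x = 0) is 82 to 110 mm above the worktop, to be felt or seen. Cross-bar 48 mm below that axis. Seated, the spindle's centre is at x = 0, y = 0.
- foot_plain (a point): Point on the foot's top, straight below the mouth of the plain cup (69 mm to -y of the holder's origin; axes as the holder's). The black round cup has outside diameter 27, bore 17, depth 9 mm (floor at y = -78), open to +y; its low cheek ends 14 mm above the cup axis. The plain pin passes its mouth only if the spindle's centre is over 9 mm to +y of the seated place.
- foot_groove (a point): Point on the foot's top, straight below the back wall of the groove (79 mm to +y of the holder's origin) in the tall cheek, which ends 63 mm above the cup axis. Rails 8 mm proud; groove 27 mm wide at top, 17 below; 14 to 9 mm above the cup axis its back slopes into a pocket 5 mm deeper (y = 84). The pin lying on its floor is 0.5 mm below the cup axis: right to enter the other cup.
- timer: Bystander: white square bench timer, 66 x 66 x 18 mm, origin at the centre of its underside.
- marker: Bystander: blue and white marker pen, 17 x 135 x 16 mm, origin at the centre of its underside.
- slide_box: Bystander: orange slide box, 96 x 165 x 34 mm, origin at the centre of its underside.

How it is judged:
By the outcome, as a careful person would: the job done as asked, in the order asked, and still so for the second after the job is handed in, with the robot touching nothing.
It also fails if it takes over 58 s, if anything falls off the work surface, if the arm or the gripper's body presses on something with over 40 N, if the wrist force passes 120 N, or if a joint passes its speed limit or range.

### The arm

A 7-joint arm with a two-finger parallel gripper is mounted at the origin on a cart in front of the work surface, level with it; the furniture and walls round the work are solid. World frame = base frame: x ahead of the robot, y to its left, z up, the work surface at z = 0. Lengths are in m, angles in degrees, forces in N, time in s.
With the tool pointing down it reaches from about 0.35 to 0.9 m from the base axis. Payload 19.9 kg.
Tool frame: the origin (TCP) lies on the centre line of the jaws, within the pads' length; the fingertips stand 19 mm ahead of it and the grasp point (between the pads) is the TCP; z points along the fingers, y is the line along which they close (so a half turn about z gives the same grasp; the last joint's range is limited). The gripper opens to 85 mm and grips with 20 to 120 N. Pads are 22 mm wide; open, the fingers measure 114 mm over their backs; the gripper's body (76 mm by 85 mm) begins 54 mm behind the grasp point. The pads swing forward as they close: fully open they stand 13 mm farther back than shut.
Start: joints at [-73.195, 23.915, -0.59, 92.452, 0.269, 63.638, -3.037], TCP at [0.205, 0.59, 0.25] pointing down, gripper open.
Joint ranges: [-161.28, 161.28], [-22.2, 115.67], [-73.04, 71.86], [3.21, 147.25], [-68.34, 248.33], [10.77, 114.83], [-161.83, 161.83]. Speed limits (degrees/s): [108.29, 108.29, 136.94, 136.94, 172.46, 172.46, 172.46].

### API

Orientations are given as a 3x3 rotation matrix whose columns are the frame's x, y, z axes.
In Python, from workcell import bot gives the robot as it stands. The module is installed in compiled form; this text tells all that it offers.
- The arm moves only by the tool step_arm, never from a script. Its argument "increments" is one flat list of numbers, 6 for each row, row after row: the shift along the tool's x, y, z in cm, then the turn, a rotation vector about the tool's x, y, z in rad. A call has 1 to 5 rows; each row shifts and turns the commanded pose from where the row before left it, along the tool's axes as they then stand; what a row does not reach is not made up. A row lasts 1/8 s, in which the tool goes at most 62.5 mm and 10.7 degrees, less where a joint would pass 70% of its speed; a pose out of reach is approached as far as the arm can. A call is refused whole if a number of a shift passes 6.25 or a number of a turn 0.188, either way. A call with a gripper value outside its range is refused whole. "fingers" is the opening, from 0 (shut) to 1 (fully open), set as the call begins (left out, the last holds). The fingers move at their own pace and stop on an object; the grip force is fixed at half the most. Time passes only in rows, so rows that do not move let the fingers close. It gives the time, the measured TCP pose, the force, the opening and the grip force at its end, in the units of the state.
- bot.sense(): the state, without advancing time (a new reading comes with each control period).
- bot.get_image(name): name is "scene" or "top" or "wrist"; returns the picture (384x512x3 uint8, red, green, blue); there is no depth.
- bot.camera_params(name): a dict with "K" (3x3 intrinsics, pixels), "dist_coeffs" ([k1, k2, p1, p2, k3] as OpenCV has them; the pictures are not rectified), "world_from_camera" (4x4, takes a point from camera to world coordinates). Camera axes: x right, y down, z forward; pixel columns grow to the right and rows downward; lengths in m; the calibration is good to about 2 mm. A picture is of the moment at which its call begins: read the wrist's pose just before it. camera_params takes no time and is no camera call; for the wrist camera it gives the pose at the moment of the call.
- bot.sign_off(): hands the job in; it is judged then, once.
The state is a dict: "time": time; "joint_pos": joint angles; "joint_vel": joint speeds; "tau": joint torques, N m; "ee_pos": TCP position; "tool_rot": TCP orientation; "force": force on the tool from outside, world axes, zero at the start; "torque": the same for the moment, N m; "opening": finger opening in m; "grasp_force": force on a finger pad.
Only numpy, scipy, OpenCV 4.12 (cv2) and the standard library are available. Lean on these libraries where they do the work, as an engineer would, in place of code of your own. Each camera call takes 0.05 s, during which the arm holds its last target. There are 200 camera calls.

## Working session

There is one attempt and no reset: what is moved stays moved. The work goes in short steps, Python scripts to look and compute and a tool call to move; the robot and the scene stay as the last step left them, time stands still between calls to the robot, and variables do not carry over. Pictures are saved under pics/ and viewed, at most 10 in all, crops included, and the job is handed in when it is done.

Besides the shell and the picture viewer there is one more tool, called after ">>>" by a JSON object that holds its "name" and its "arguments". step_arm: Moves the arm, as the interface text tells. Its arguments: {"type":"object","properties":{"increments":{"type":"array","items":{"type":"number"}},"fingers":{"type":"number"}},"required":["increments"]}

```bash
mkdir -p pics
cat > h.py <<'E'
import numpy as np, cv2
from workcell import bot
def ray(name,uv,P=None):
    P=P or bot.camera_params(name);K=np.array(P["K"]);d=np.array(P["dist_coeffs"]);T=np.array(P["world_from_camera"])
    n=cv2.undistortPoints(np.array(uv,float).reshape(-1,1,2),K,d).reshape(-1,2)
    r=np.c_[n,np.ones(len(n))]@T[:3,:3].T
    return T[:3,3],r/np.linalg.norm(r,axis=1,keepdims=True)
def onz(name,uv,z,P=None):
    o,r=ray(name,uv,P); return o+r*((z-o[2])/r[:,2])[:,None]
def proj(name,X,P=None):
    P=P or bot.camera_params(name);T=np.linalg.inv(np.array(P["world_from_camera"]))
    return cv2.projectPoints(np.array(X,float).reshape(-1,1,3),cv2.Rodrigues(T[:3,:3])[0],T[:3,3],np.array(P["K"]),np.array(P["dist_coeffs"]))[0].reshape(-1,2)
def grab(name,f):
    im=bot.get_image(name);cv2.imwrite(f,im[:,:,::-1]);return im
E
python3 - <<'E'
from h import *
a=grab("top","pics/top.png");b=grab("scene","pics/scene.png")
for n in("top","scene"):
    p=bot.camera_params(n);print(n,np.round(p["world_from_camera"],3).tolist(),np.round(p["K"],0).tolist())
s=bot.sense();print(s["time"],s["ee_pos"],np.round(s["tool_rot"],2).tolist(),s["opening"])
E
```

```text
top [[-0.123, -0.968, 0.217, 0.355], [-0.992, 0.119, -0.027, -0.047], [0.0, -0.219, -0.976, 1.049], [0.0, 0.0, 0.0, 1.0]] [[409.0, 0.0, 255.0], [0.0, 409.0, 187.0], [0.0, 0.0, 1.0]]
scene [[0.842, -0.429, 0.326, 0.2], [-0.539, -0.653, 0.533, -0.639], [-0.016, -0.624, -0.781, 0.885], [0.0, 0.0, 0.0, 1.0]] [[409.0, 0.0, 260.0], [0.0, 409.0, 187.0], [0.0, 0.0, 1.0]]
0.1 [0.20526586 0.59001896 0.24971405] [[-0.94, 0.33, -0.0], [0.33, 0.94, -0.0], [-0.0, -0.0, -1.0]] 0.08532908018490258
```

View pics/top.png

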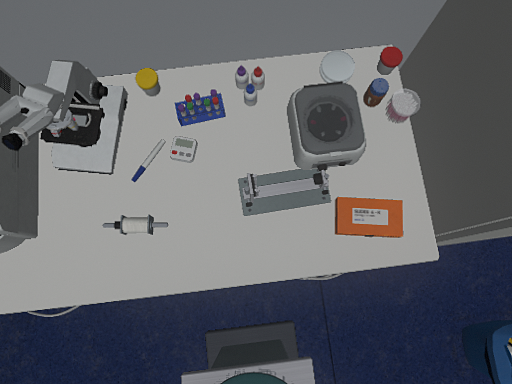

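View pics/scene.png

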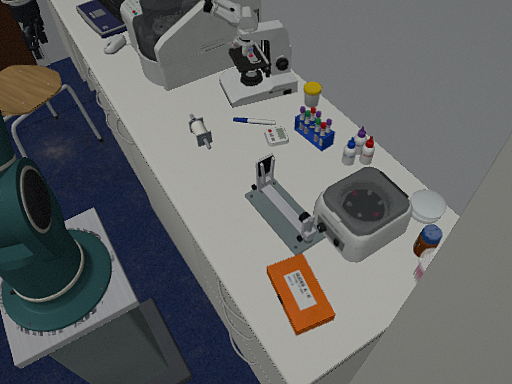

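Run:
```python
import cv2,numpy as np
t=cv2.imread("pics/top.png");s=cv2.imread("pics/scene.png")
R=lambda i,f:cv2.resize(i,None,fx=f,fy=f,interpolation=cv2.INTER_CUBIC)
o=np.zeros((600,800,3),np.uint8)
def put(i,x,y): o[y:y+i.shape[0],x:x+i.shape[1]]=i
put(R(t[210:240,98:173],5),0,0)        # 375x150
put(R(t[160:220,232:336],5-1),380,0)     #416x240
put(R(s[108:152,184:218],6),0,250)    #204x264
put(R(s[146:256,240:332],3.1),300,250) 
cv2.imwrite("pics/crop1.png",o)
```

```text
(no output)
```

View pics/crop1.png

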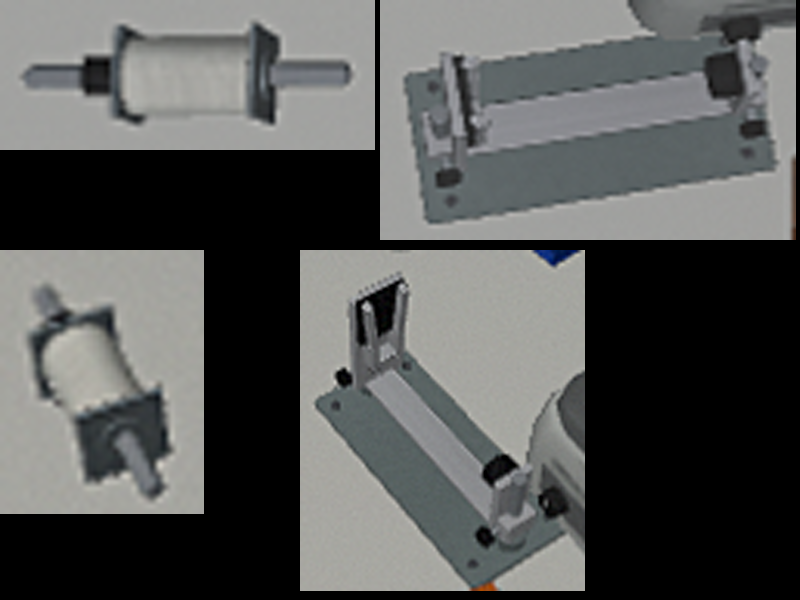

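Run:
```python
from h import *
t=onz("top",[(102.4,225.2),(168,224.4)],.023);d=t[0]-t[1];L=np.linalg.norm(d[:2]);u=d/L
print("spindle",t.round(4).tolist(),"len",L,"(0.166)","cen",(t[1]+u*.078*L/.166).round(4),"ang+y",np.degrees(np.arctan2(-u[0],u[1])))
c=onz("top",[(238.75,178),(244.5,215.5),(331,201.25),(324.5,167.5)],.01);print("foot",c.round(4).tolist())
print([np.linalg.norm(c[i]-c[i-1]).round(4) for i in range(4)])
u=c[1]-c[2];u/=np.linalg.norm(u);print("ang",np.degrees(np.arctan2(-u[0],u[1])),"cen",(c.mean(0)).round(4))
for P in [(22,'spin')]: pass
R=np.array(bot.sense()["tool_rot"]);print(np.degrees(np.arctan2(R[1,0],R[0,0])))
```

```text
spindle [[0.5312, 0.3211, 0.023], [0.5131, 0.155, 0.023]] len 0.16709505100423436 (0.166) cen [0.5216 0.2331 0.023 ] ang+y -6.1946652733792815
foot [[0.6143, -0.0359, 0.01], [0.5141, -0.0393, 0.01], [0.5236, -0.2658, 0.01], [0.615, -0.2634, 0.01]]
[np.float64(0.2275), np.float64(0.1002), np.float64(0.2266), np.float64(0.0914)]
ang 2.3874574910291684 cen [ 0.5668 -0.1511  0.01  ]
160.81969318561897
```

```bash
cat >> h.py <<'E'
def plan(p,yaw,n,pr=2):
    """rows to reach TCP p with tool y at world angle yaw (deg), tool down"""
    s=bot.sense();R=np.array(s["tool_rot"]);x=np.array(s["ee_pos"])
    from scipy.spatial.transform import Rotation as Ro
    y=np.radians(yaw);Y=np.array([np.cos(y),np.sin(y),0]);Z=np.array([0,0,-1.]);G=np.c_[np.cross(Y,Z),Y,Z]
    w=Ro.from_matrix(R.T@G).as_rotvec();D=(np.array(p)-x)/n;out=[]
    for i in range(n):
        out.append([*(R.T@D*100).round(pr),*(w/n).round(3)]);R=R@Ro.from_rotvec(w/n).as_matrix()
    for i in range(0,n,5): print([float(v) for r in out[i:i+5] for v in r])
E
python3 -c "
from h import *
plan([.52,.233,.16],-6.2,10)"
```

```text
[-4.15, -2.34, 0.9, -0.0, 0.0, 0.134, -4.42, -1.76, 0.9, -0.0, 0.0, 0.134, -4.62, -1.15, 0.9, -0.0, 0.0, 0.134, -4.73, -0.52, 0.9, -0.0, 0.0, 0.134, -4.76, 0.12, 0.9, -0.0, 0.0, 0.134]
[-4.7, 0.75, 0.9, -0.0, 0.0, 0.134, -4.56, 1.38, 0.9, -0.0, 0.0, 0.134, -4.33, 1.97, 0.9, -0.0, 0.0, 0.134, -4.03, 2.54, 0.9, -0.0, 0.0, 0.134, -3.65, 3.05, 0.9, -0.0, 0.0, 0.134]
```

>>> {"name": "step_arm", "arguments": {"increments": [-4.15, -2.34, 0.9, 0, 0, 0.134, -4.42, -1.76, 0.9, 0, 0, 0.134, -4.62, -1.15, 0.9, 0, 0, 0.134, -4.73, -0.52, 0.9, 0, 0, 0.134, -4.76, 0.12, 0.9, 0, 0, 0.134]}}

```text
time: 0.72
ee_pos: [0.3638, 0.4106, 0.2049]
tool_rot: [[-0.533, 0.846, -0.0], [0.846, 0.533, -0.0], [-0.0, -0.0, -1.0]]
force: [0.2, 1.2, -0.7]
opening: 0.0851
grasp_force: 0.0
```

>>> {"name": "step_arm", "arguments": {"increments": [-4.7, 0.75, 0.9, 0, 0, 0.134, -4.56, 1.38, 0.9, 0, 0, 0.134, -4.33, 1.97, 0.9, 0, 0, 0.134, -4.03, 2.54, 0.9, 0, 0, 0.134, -3.65, 3.05, 0.9, 0, 0, 0.134]}}

```text
time: 1.35
ee_pos: [0.5217, 0.2326, 0.1599]
tool_rot: [[0.108, 0.994, -0.0], [0.994, -0.108, -0.0], [-0.0, -0.0, -1.0]]
force: [0.1, 0.9, 0.1]
opening: 0.085
grasp_force: 0.0
```

>>> {"name": "step_arm", "arguments": {"increments": [0, 0, 0, 0, 0, 0]}}

```text
time: 1.48
ee_pos: [0.5226, 0.2303, 0.1595]
tool_rot: [[0.111, 0.994, -0.0], [0.994, -0.111, -0.002], [-0.002, 0.0, -1.0]]
force: [-0.9, -0.1, -0.6]
opening: 0.0851
grasp_force: 0.0
```

Run:
```python
from h import *
P=bot.camera_params("wrist");im=grab("wrist","pics/w1.png")
print(np.round(P["world_from_camera"],3).tolist(),np.round(P["K"],0).tolist())
print(proj("wrist",[[.5312,.3211,.023],[.5131,.155,.023],[.5216,.2331,.023]],P).round(0).tolist())
```

```text
[[0.994, -0.106, -0.035, 0.532], [-0.111, -0.946, -0.304, 0.307], [-0.001, 0.306, -0.952, 0.284], [0.0, 0.0, 0.0, 1.0]] [[345.0, 0.0, 260.0], [0.0, 345.0, 194.0], [0.0, 0.0, 1.0]]
[[258.0, 64.0], [259.0, 270.0], [259.0, 182.0]]
```

View pics/w1.png

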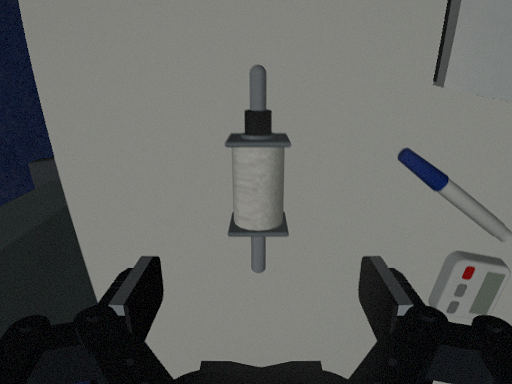

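```bash
python3 -c "
from h import *
a=onz('wrist',[(258,65),(258.5,271.5)],.023);print(a)
plan([.5215,.232,.025],-6.2,5)"
```

```text
[[0.52950631 0.32260992 0.023     ]
 [0.51170525 0.15620938 0.023     ]]
[-0.0, 0.0, 2.69, -0.0, 0.0, 0.0, -0.0, 0.0, 2.69, -0.0, 0.0, 0.0, -0.01, 0.0, 2.69, -0.0, 0.0, 0.0, -0.01, 0.0, 2.69, -0.0, 0.0, 0.0, -0.01, 0.0, 2.69, -0.0, 0.0, 0.0]
```

>>> {"name": "step_arm", "arguments": {"increments": [0.15, 0, 2.69, 0, 0, 0, 0, 0, 2.69, 0, 0, 0, 0, 0, 2.69, 0, 0, 0, 0, 0, 2.69, 0, 0, 0, 0, 0, 2.69, 0, 0, 0]}}

```text
time: 2.15
ee_pos: [0.5203, 0.2366, 0.025]
tool_rot: [[0.101, 0.995, -0.0], [0.995, -0.101, 0.001], [0.001, -0.0, -1.0]]
force: [0.2, -0.3, -0.4]
opening: 0.0853
grasp_force: 0.0
```

>>> {"name": "step_arm", "arguments": {"increments": [0, 0, 0, 0, 0, 0, 0, 0, 0, 0, 0, 0, 0, 0, 0, 0, 0, 0, 0, 0, 0, 0, 0, 0, 0, 0, 0, 0, 0, 0], "fingers": 0}}

```text
time: 2.78
ee_pos: [0.5216, 0.236, 0.0273]
tool_rot: [[0.104, 0.995, 0.001], [0.995, -0.104, 0.001], [0.001, 0.001, -1.0]]
force: [-3.0, -0.6, 8.4]
opening: 0.0385
grasp_force: 59.2
```

>>> {"name": "step_arm", "arguments": {"increments": [0, 0, 0, 0, 0, 0, 0, 0, 0, 0, 0, 0, 0, 0, 0, 0, 0, 0]}}

```text
time: 3.15
ee_pos: [0.5216, 0.2359, 0.0273]
tool_rot: [[0.103, 0.995, 0.001], [0.995, -0.103, 0.001], [0.001, 0.001, -1.0]]
force: [-2.4, 0.1, 10.0]
opening: 0.0383
grasp_force: 59.2
```

```bash
python3 -c "
from h import *
plan([.5216,.236,.215],-6.2,5)
plan([.569,-.182,.215],2.2,12)"
```

```text
[0.01, 0.01, -3.75, 0.0, -0.0, 0.001, 0.01, 0.0, -3.75, 0.0, -0.0, 0.001, 0.0, 0.0, -3.75, 0.0, -0.0, 0.001, 0.0, 0.0, -3.75, 0.0, -0.0, 0.001, 0.0, 0.0, -3.75, 0.0, -0.0, 0.001]
[-3.42, 0.76, -1.57, 0.0, -0.0, -0.012, -3.43, 0.71, -1.57, 0.0, -0.0, -0.012, -3.44, 0.67, -1.57, 0.0, -0.0, -0.012, -3.45, 0.63, -1.57, 0.0, -0.0, -0.012, -3.45, 0.59, -1.57, 0.0, -0.0, -0.012]
[-3.46, 0.55, -1.57, 0.0, -0.0, -0.012, -3.47, 0.51, -1.57, 0.0, -0.0, -0.012, -3.47, 0.47, -1.57, 0.0, -0.0, -0.012, -3.48, 0.43, -1.57, 0.0, -0.0, -0.012, -3.48, 0.39, -1.56, 0.0, -0.0, -0.012]
[-3.49, 0.34, -1.56, 0.0, -0.0, -0.012, -3.49, 0.3, -1.56, 0.0, -0.0, -0.012]
```

>>> {"name": "step_arm", "arguments": {"increments": [0, 0, -2, 0, 0, 0, 0, 0, -4, 0, 0, 0, 0, 0, -5, 0, 0, 0, 0, 0, -5, 0, 0, 0, 0, 0, -3, 0, 0, 0]}}

```text
time: 3.78
ee_pos: [0.5215, 0.2354, 0.2201]
tool_rot: [[0.104, 0.995, 0.003], [0.995, -0.104, 0.002], [0.002, 0.003, -1.0]]
force: [-0.3, -0.7, -1.9]
opening: 0.0381
grasp_force: 60.9
```

>>> {"name": "step_arm", "arguments": {"increments": [-3.42, 0.76, 0, 0, 0, -0.012, -3.43, 0.71, 0, 0, 0, -0.012, -3.44, 0.67, 0, 0, 0, -0.012, -3.45, 0.63, 0, 0, 0, -0.012, -3.45, 0.59, 0, 0, 0, -0.012]}}

```text
time: 4.4
ee_pos: [0.5407, 0.0601, 0.2175]
tool_rot: [[0.044, 0.999, 0.001], [0.999, -0.044, 0.001], [0.001, 0.001, -1.0]]
force: [1.0, -0.1, -1.9]
opening: 0.038
grasp_force: 61.0
```

>>> {"name": "step_arm", "arguments": {"increments": [-3.46, 0.55, 0, 0, 0, -0.012, -3.47, 0.51, 0, 0, 0, -0.012, -3.47, 0.47, 0, 0, 0, -0.012, -3.48, 0.43, 0, 0, 0, -0.012, -3.48, 0.39, 0, 0, 0, -0.012]}}

```text
time: 5.03
ee_pos: [0.5608, -0.1139, 0.2176]
tool_rot: [[-0.016, 1.0, 0.001], [1.0, 0.016, 0.0], [0.0, 0.001, -1.0]]
force: [-0.2, 0.8, -1.5]
opening: 0.0379
grasp_force: 61.1
```

>>> {"name": "step_arm", "arguments": {"increments": [-3.49, 0.34, 0, 0, 0, -0.012, -3.49, 0.3, 0, 0, 0, -0.012, 0, 0, 0, 0, 0, 0, 0, 0, 0, 0, 0, 0]}}

```text
time: 5.52
ee_pos: [0.5687, -0.182, 0.2169]
tool_rot: [[-0.04, 0.999, 0.001], [0.999, 0.04, 0.0], [0.0, 0.001, -1.0]]
force: [0.1, 0.8, -1.9]
opening: 0.0381
grasp_force: 61.1
```

Run:
```python
from h import *
P=bot.camera_params("wrist");im=grab("wrist","pics/w2.png")
t=grab("top","pics/top2.png");s=grab("scene","pics/scene2.png")
import pickle;pickle.dump(P,open("P2.pkl","wb"))
S=bot.sense();print(S["ee_pos"],np.round(S["tool_rot"],3).tolist(),S["force"],S["opening"])
c=S["ee_pos"]
for z in(.19,):print(proj("scene",[c,[.564,-.073,.16],[.571,-.221,.11]]).round(0).tolist())
R=lambda i,f:cv2.resize(i,None,fx=f,fy=f,interpolation=cv2.INTER_CUBIC)
o=np.zeros((600,800,3),np.uint8)
def put(i,x,y):
    i=i[:600-y,:800-x];o[y:y+i.shape[0],x:x+i.shape[1]]=i[:,:,::-1]
put(im,0,0);put(R(s[110:260,220:340],2.3),520,0);put(R(t[140:230,225:345],2),0,390)
cv2.imwrite("pics/c2.png",o)
```

```text
[ 0.56890587 -0.18138191  0.21634044] [[-0.041, 0.999, 0.0], [0.999, 0.041, 0.0], [0.0, 0.0, -1.0]] [ 0.21005918 -0.01942789 -2.03569681] 0.03840940361689933
[[295.0, 169.0], [266.0, 157.0], [304.0, 210.0]]
```

View pics/c2.png

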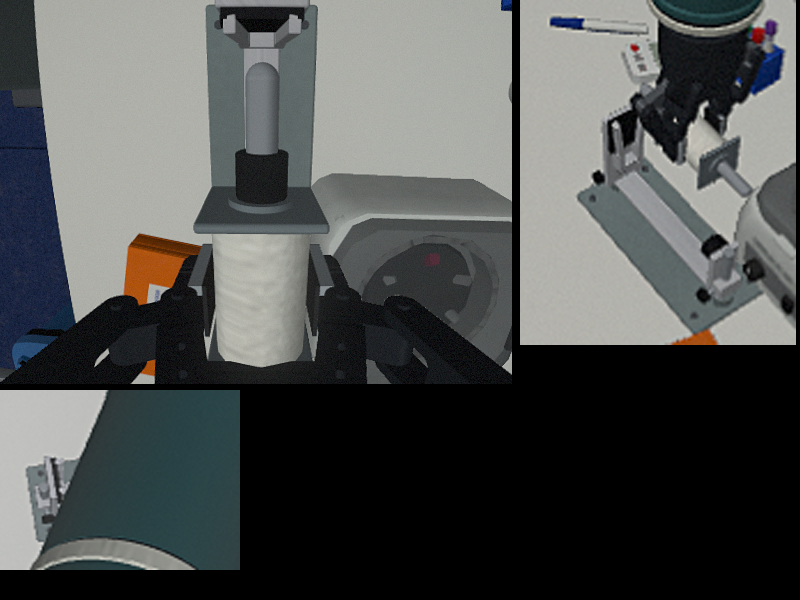

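Run:
```python
from h import *
import pickle;P=pickle.load(open("P2.pkl","rb"))
print("foot edges",onz("wrist",[(207,5),(319,5),(210,100),(315,100),(213,185),(311,185)],.01,P).round(4).tolist())
print("pin",onz("wrist",[(262,63),(262,150)],.213,P).round(4).tolist())
y=np.radians(2.3);u=np.array([-np.sin(y),np.cos(y),0]);C=np.array([.568,-.152,0])
for n,uv,pl in(("scene",[(262.3,163.7),(273.2,158.3)],.071),("scene",[(257.7,161.5),(272.9,154)],.082)):
    o,r=ray(n,uv);k=((C+u*pl-o)@u)/(r@u);print(pl,(o+r*k[:,None]).round(4).tolist())
im=cv2.imread("pics/w2.png");b=cv2.imread("pics/scene.png")
o=np.zeros((600,800,3),np.uint8)
a=cv2.resize(im[0:75,190:335],None,fx=5.4,fy=5.4,interpolation=cv2.INTER_CUBIC)[:400,:783];o[:a.shape[0],:a.shape[1]]=a
s=cv2.resize(b[148:195,250:285],None,fx=4,fy=4,interpolation=cv2.INTER_CUBIC);o[405:405+s.shape[0],:s.shape[1]]=s
cv2.imwrite("pics/c3.png",o)
```

```text
foot edges [[0.516, -0.0376, 0.01], [0.6149, -0.0336, 0.01], [0.5193, -0.1205, 0.01], [0.6174, -0.1166, 0.01], [0.5222, -0.2033, 0.01], [0.6203, -0.1994, 0.01]]
pin [[0.5662, -0.0977, 0.213], [0.5675, -0.1288, 0.213]]
0.071 [[0.5471, -0.0818, 0.1547], [0.5794, -0.0805, 0.1533]]
0.082 [[0.5409, -0.071, 0.1564], [0.586, -0.0692, 0.1547]]
```

View pics/c3.png

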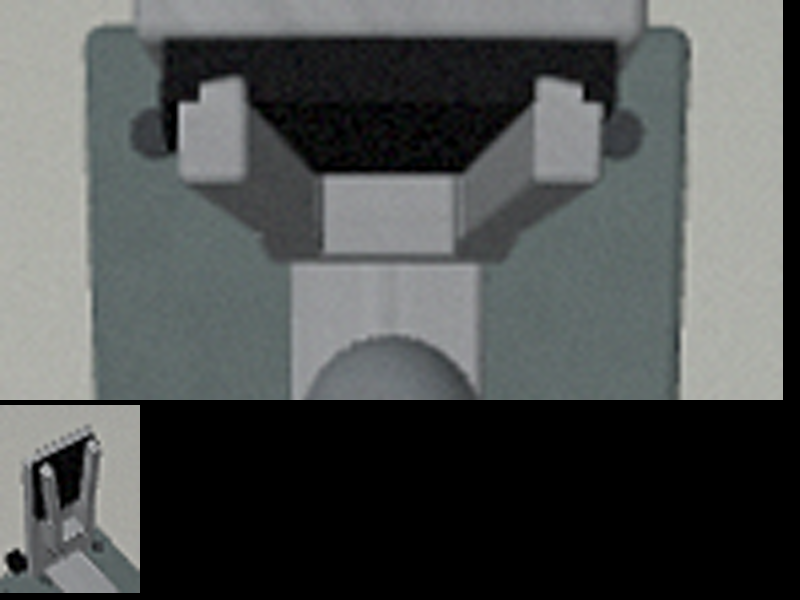

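>>> {"name": "step_arm", "arguments": {"increments": [0, 0.04, 3.0, 0, 0, 0, 0, 0, 3.0, 0, 0, 0, 0, 0, 0.9, 0, 0, 0, 1.0, 0, 0, 0, 0, 0, 0.8, 0, 0, 0, 0, 0]}}

```text
time: 6.3
ee_pos: [0.5691, -0.1634, 0.148]
tool_rot: [[-0.041, 0.999, 0.001], [0.999, 0.041, 0.0], [-0.0, 0.001, -1.0]]
force: [0.2, -0.8, -2.2]
opening: 0.0382
grasp_force: 61.1
```

>>> {"name": "step_arm", "arguments": {"increments": [0, 0, 0, 0, 0, 0, 0, 0, 0, 0, 0, 0]}}

```text
time: 6.55
ee_pos: [0.5687, -0.1644, 0.1474]
tool_rot: [[-0.04, 0.999, 0.001], [0.999, 0.04, -0.0], [-0.0, 0.001, -1.0]]
force: [0.8, -0.3, -1.9]
opening: 0.0387
grasp_force: 61.1
```

Run:
```python
from h import *
P=bot.camera_params("wrist");im=grab("wrist","pics/w3.png");s=grab("scene","pics/scene3.png")
S=bot.sense();print(S["ee_pos"],S["force"])
o=np.zeros((600,800,3),np.uint8)
a=cv2.resize(im[0:150,190:335],None,fx=4,fy=4,interpolation=cv2.INTER_CUBIC);o[:600,:a.shape[1]]=a[:600,:,::-1]
b=cv2.resize(s[140:250,245:300],None,fx=3.5,fy=3.5,interpolation=cv2.INTER_CUBIC);o[:b.shape[0],590:590+b.shape[1]]=b[:,:,::-1]
cv2.imwrite("pics/c4.png",o)
```

```text
[ 0.56851456 -0.16472255  0.14709562] [ 0.09682238  0.14919875 -1.8976755 ]
```

View pics/c4.png

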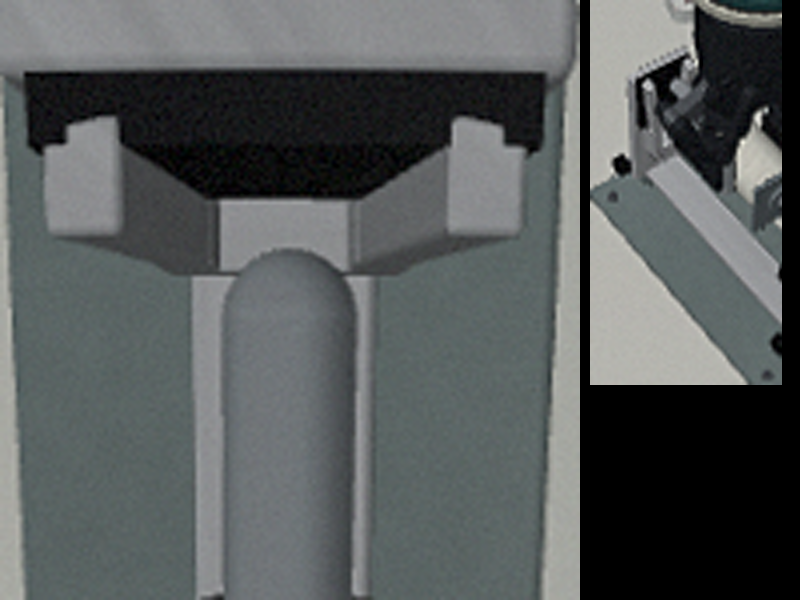

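>>> {"name": "step_arm", "arguments": {"increments": [0.4, -0.05, 0, 0, 0, 0, 0.4, 0, 0, 0, 0, 0, 0.4, 0, 0, 0, 0, 0, 0, 0, 0, 0, 0, 0]}}

```text
time: 7.15
ee_pos: [0.5675, -0.1523, 0.1468]
tool_rot: [[-0.04, 0.999, 0.0], [0.999, 0.04, -0.0], [-0.0, 0.0, -1.0]]
force: [0.2, -2.5, -1.9]
opening: 0.0382
grasp_force: 61.1
```

>>> {"name": "step_arm", "arguments": {"increments": [0.3, 0, 0, 0, 0, 0, 0.3, 0, 0, 0, 0, 0, 0, 0, 0, 0, 0, 0]}}

```text
time: 7.52
ee_pos: [0.5673, -0.1463, 0.1468]
tool_rot: [[-0.04, 0.999, 0.0], [0.999, 0.04, -0.0], [-0.0, 0.0, -1.0]]
force: [0.2, -3.2, -2.9]
opening: 0.0383
grasp_force: 61.1
```

>>> {"name": "step_arm", "arguments": {"increments": [0.3, 0, 0, 0, 0, 0, 0.3, 0, 0, 0, 0, 0, 0.2, 0, 0, 0, 0, 0, 0, 0, 0, 0, 0, 0]}}

```text
time: 8.02
ee_pos: [0.567, -0.1384, 0.1469]
tool_rot: [[-0.04, 0.999, 0.0], [0.999, 0.04, -0.0], [-0.0, 0.0, -1.0]]
force: [0.7, -6.3, -2.6]
opening: 0.0382
grasp_force: 61.1
```

Run:
```python
from h import *
P=bot.camera_params("wrist");im=grab("wrist","pics/w4.png")
fs=[]
for i in range(3): fs.append(bot.sense()["force"]); bot.get_image("wrist")
S=bot.sense();print(S["ee_pos"],np.mean(fs,0),np.array(fs)[:,1])
o=cv2.resize(im[0:200,150:375],None,fx=3,fy=3,interpolation=cv2.INTER_CUBIC)[:,:,::-1]
cv2.imwrite("pics/c5.png",o)
```

```text
[ 0.56696323 -0.13856554  0.146873  ] [ 0.51145573 -6.29039661 -1.86122756] [-5.95418544 -6.72779368 -6.18921072]
```

View pics/c5.png

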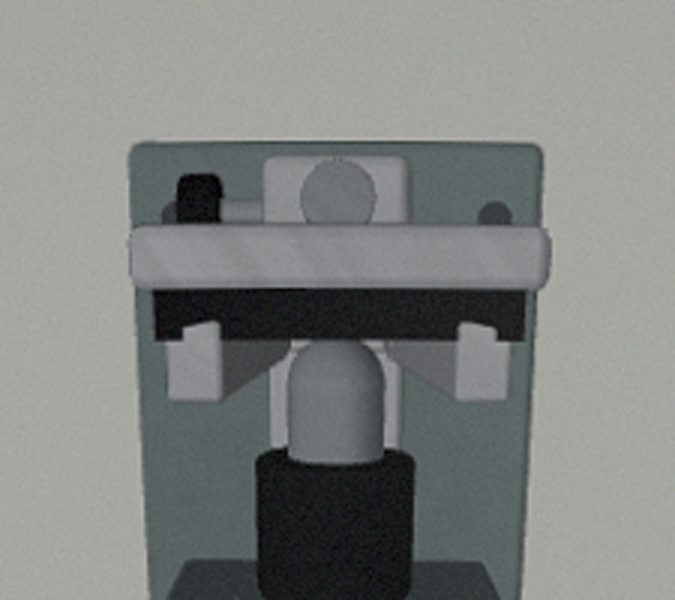

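>>> {"name": "step_arm", "arguments": {"increments": [0.1, 0.03, 0, 0, 0, 0, 0, 0, 0.5, 0, 0, 0, 0, 0, 0.5, 0, 0, 0, 0, 0, 0.5, 0, 0, 0, 0, 0, 0, 0, 0, 0]}}

```text
time: 8.85
ee_pos: [0.5673, -0.1376, 0.1317]
tool_rot: [[-0.04, 0.999, 0.0], [0.999, 0.04, -0.0], [-0.0, 0.0, -1.0]]
force: [1.5, -5.9, -2.6]
opening: 0.0381
grasp_force: 61.2
```

```bash
cat >> h.py <<'E'
def F(n=10):
    f=[];q=[]
    for i in range(n): bot.get_image("wrist");s=bot.sense();f.append(s["force"]);q.append(s["ee_pos"])
    print(round(s["time"],2),np.mean(q,0).round(4),np.mean(f,0).round(2),np.std(f,0).round(2),np.round(s["torque"],2))
E
python3 -c "
from h import *
F(12)"
```

```text
9.45 [ 0.5673 -0.1376  0.1318] [ 0.93 -5.93 -3.06] [0.63 0.42 0.39] [-1.35 -0.14 -0.07]
```

>>> {"name": "step_arm", "arguments": {"increments": [0.2, 0.0, 0, 0, 0, 0, 0, 0, 0, 0, 0, 0]}}

```text
time: 9.7
ee_pos: [0.5672, -0.1356, 0.1319]
tool_rot: [[-0.04, 0.999, 0.0], [0.999, 0.04, -0.001], [-0.001, 0.0, -1.0]]
force: [0.6, -6.4, -2.8]
opening: 0.0382
grasp_force: 61.1
```

```bash
python3 -c "
from h import *
F(12)"
```

```text
10.3 [ 0.5672 -0.1357  0.1319] [ 1.13 -6.45 -3.19] [0.42 0.33 0.4 ] [-1.47 -0.16 -0.06]
```

>>> {"name": "step_arm", "arguments": {"increments": [0, 0.05, 0.4, 0, 0, 0, 0, 0, 0.4, 0, 0, 0, 0, 0, 0.4, 0, 0, 0, 0, 0, 0.4, 0, 0, 0, 0, 0, 0, 0, 0, 0]}}

```text
time: 10.92
ee_pos: [0.5678, -0.1357, 0.1158]
tool_rot: [[-0.04, 0.999, 0.0], [0.999, 0.04, -0.001], [-0.001, 0.0, -1.0]]
force: [1.3, -6.6, -1.8]
opening: 0.0383
grasp_force: 61.2
```

```bash
python3 -c "
from h import *
F(8)"
```

```text
11.32 [ 0.5677 -0.1357  0.1159] [ 0.59 -6.16 -2.26] [0.62 0.46 0.66] [-1.36 -0.12 -0.06]
```

>>> {"name": "step_arm", "arguments": {"increments": [0.07, 0.0, 0.2, 0, 0, 0, 0, 0, 0.2, 0, 0, 0, 0, 0, 0.2, 0, 0, 0, 0, 0, 0, 0, 0, 0]}}

```text
time: 11.82
ee_pos: [0.5678, -0.1351, 0.11]
tool_rot: [[-0.04, 0.999, 0.001], [0.999, 0.04, -0.001], [-0.001, 0.001, -1.0]]
force: [0.2, -6.9, -1.5]
opening: 0.0383
grasp_force: 61.2
```

```bash
python3 -c "
from h import *
F(8)
s=grab('scene','pics/scene5.png');c=s[140:260,240:340];cv2.imwrite('pics/c6.png',cv2.resize(c,None,fx=5,fy=5,interpolation=cv2.INTER_CUBIC)[:,:,::-1])"
```

```text
12.22 [ 0.5678 -0.1351  0.11  ] [ 0.67 -6.74 -1.32] [0.68 0.43 0.37] [-1.34 -0.1  -0.01]
```

View pics/c6.png

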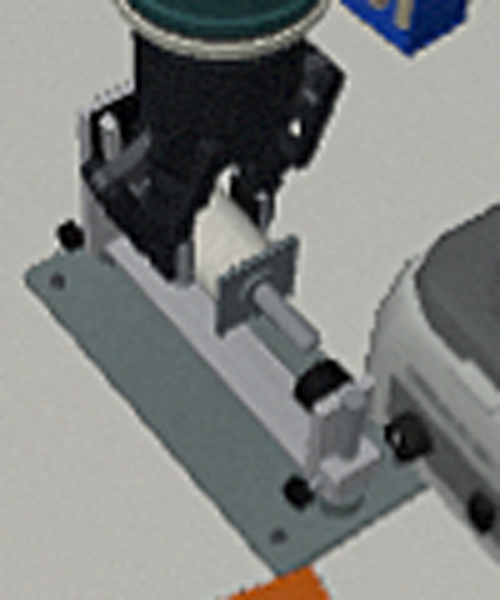

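>>> {"name": "step_arm", "arguments": {"increments": [0, 0.0, 0.2, 0, 0, 0, 0, 0, 0.2, 0, 0, 0, 0, 0, 0, 0, 0, 0]}}

```text
time: 12.65
ee_pos: [0.5678, -0.1351, 0.106]
tool_rot: [[-0.04, 0.999, 0.001], [0.999, 0.04, -0.001], [-0.001, 0.001, -1.0]]
force: [0.4, -5.7, -1.0]
opening: 0.038
grasp_force: 61.2
```

```bash
python3 -c "
from h import *
F(5)"
```

```text
12.9 [ 0.5678 -0.1351  0.1061] [ 0.54 -6.15 -0.57] [0.19 0.42 0.2 ] [-1.29 -0.12 -0.  ]
```

>>> {"name": "step_arm", "arguments": {"increments": [0, 0.0, 0.2, 0, 0, 0, 0, 0, 0.2, 0, 0, 0, 0, 0, 0, 0, 0, 0]}}

```text
time: 13.28
ee_pos: [0.5677, -0.1351, 0.1019]
tool_rot: [[-0.04, 0.999, 0.0], [0.999, 0.04, -0.001], [-0.001, 0.0, -1.0]]
force: [1.7, -6.5, -1.8]
opening: 0.0382
grasp_force: 61.2
```

```bash
python3 -c "
from h import *
F(5)"
```

```text
13.53 [ 0.5677 -0.135   0.1019] [ 1.16 -6.25 -2.95] [0.54 0.69 0.4 ] [-1.41 -0.24 -0.11]
```

>>> {"name": "step_arm", "arguments": {"increments": [0, 0.03, 0.2, 0, 0, 0, 0, 0, 0.2, 0, 0, 0, 0, 0, 0, 0, 0, 0]}}

```text
time: 13.9
ee_pos: [0.5678, -0.1349, 0.0976]
tool_rot: [[-0.04, 0.999, -0.0], [0.999, 0.04, -0.001], [-0.001, -0.0, -1.0]]
force: [1.0, -6.6, -5.9]
opening: 0.0384
grasp_force: 60.8
```

```bash
python3 -c "
from h import *
F(5)"
```

```text
14.15 [ 0.5677 -0.1349  0.0976] [ 1.18 -5.86 -5.61] [0.16 0.29 0.43] [-1.43 -0.25 -0.06]
```

>>> {"name": "step_arm", "arguments": {"increments": [0, 0.0, 0.2, 0, 0, 0, 0, 0, 0.2, 0, 0, 0, 0, 0, 0, 0, 0, 0]}}

```text
time: 14.52
ee_pos: [0.5679, -0.1348, 0.0937]
tool_rot: [[-0.04, 0.999, -0.0], [0.999, 0.04, -0.0], [-0.0, -0.0, -1.0]]
force: [-0.3, -5.8, -1.5]
opening: 0.0381
grasp_force: 60.9
```

```bash
python3 -c "
from h import *
F(5)"
```

```text
14.78 [ 0.5679 -0.1348  0.0938] [ 0.03 -5.54 -2.6 ] [0.45 0.31 0.62] [-1.16 -0.03  0.03]
```

>>> {"name": "step_arm", "arguments": {"increments": [0, 0, 0.15, 0, 0, 0, 0, 0, 0.15, 0, 0, 0, 0, 0, 0, 0, 0, 0]}}

```text
time: 15.15
ee_pos: [0.568, -0.1348, 0.0909]
tool_rot: [[-0.04, 0.999, 0.0], [0.999, 0.04, -0.0], [-0.0, 0.0, -1.0]]
force: [1.3, -5.7, -0.5]
opening: 0.0382
grasp_force: 61.1
```

```bash
python3 -c "
from h import *
F(5)"
```

```text
15.4 [ 0.5681 -0.1348  0.091 ] [ 0.11 -5.4  -0.82] [0.16 0.15 0.26] [-1.01 -0.08 -0.04]
```

>>> {"name": "step_arm", "arguments": {"increments": [0, 0, 0.1, 0, 0, 0, 0, 0, 0, 0, 0, 0]}}

```text
time: 15.65
ee_pos: [0.5681, -0.1348, 0.09]
tool_rot: [[-0.04, 0.999, 0.0], [0.999, 0.04, -0.0], [-0.0, 0.0, -1.0]]
force: [1.8, -5.9, -1.0]
opening: 0.0383
grasp_force: 61.1
```

```bash
python3 -c "
from h import *
F(5)"
```

```text
15.9 [ 0.5681 -0.1348  0.09  ] [ 0.13 -5.82 -0.02] [0.37 0.45 0.39] [-1.01 -0.1   0.03]
```

>>> {"name": "step_arm", "arguments": {"increments": [0, 0, 0.1, 0, 0, 0, 0, 0, 0, 0, 0, 0]}}

```text
time: 16.15
ee_pos: [0.5681, -0.1348, 0.089]
tool_rot: [[-0.04, 0.999, 0.001], [0.999, 0.04, -0.0], [-0.0, 0.001, -1.0]]
force: [0.5, -6.4, 0.5]
opening: 0.0377
grasp_force: 61.1
```

```bash
python3 -c "
from h import *
F(5)
s=grab('scene','pics/scene6.png');w=grab('wrist','pics/w6.png')
o=np.zeros((600,800,3),np.uint8);R=lambda c,f:cv2.resize(c,None,fx=f,fy=f,interpolation=cv2.INTER_CUBIC)[:,:,::-1]
a=R(s[165:255,255:335],5);o[:450,:400]=a;b=R(w[60:230,195:325],3);o[:510,405:795]=b
cv2.imwrite('pics/c7.png',o)"
```

```text
16.4 [ 0.5681 -0.1348  0.089 ] [ 0.6  -5.56 -0.01] [0.29 0.11 0.52] [-1.04 -0.1  -0.02]
```

View pics/c7.png

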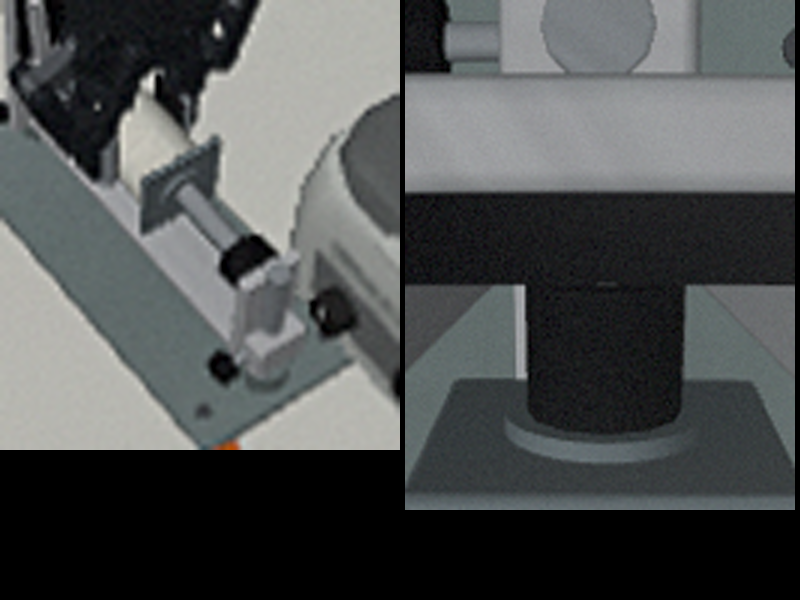

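>>> {"name": "step_arm", "arguments": {"increments": [0, 0, 0.1, 0, 0, 0, 0, 0, 0, 0, 0, 0]}}

```text
time: 16.75
ee_pos: [0.5681, -0.1348, 0.088]
tool_rot: [[-0.04, 0.999, 0.001], [0.999, 0.04, -0.0], [-0.0, 0.001, -1.0]]
force: [-0.3, -4.9, -0.4]
opening: 0.0383
grasp_force: 61.1
```

```bash
python3 -c "
from h import *
F(5)"
```

```text
17.0 [ 0.5681 -0.1348  0.088 ] [ 0.63 -5.   -0.28] [0.63 0.36 0.48] [-0.98 -0.1  -0.03]
```

>>> {"name": "step_arm", "arguments": {"increments": [0, 0, 0.1, 0, 0, 0, 0, 0, 0, 0, 0, 0]}}

```text
time: 17.25
ee_pos: [0.5681, -0.1348, 0.087]
tool_rot: [[-0.04, 0.999, 0.001], [0.999, 0.04, -0.0], [-0.0, 0.001, -1.0]]
force: [1.1, -4.6, -0.7]
opening: 0.0379
grasp_force: 61.1
```

```bash
python3 -c "
from h import *
F(5)"
```

```text
17.5 [ 0.5681 -0.1348  0.087 ] [ 0.53 -4.97 -0.47] [0.42 0.36 0.38] [-1.03 -0.09 -0.02]
```

>>> {"name": "step_arm", "arguments": {"increments": [0, 0, 0.1, 0, 0, 0, 0, 0, 0, 0, 0, 0]}}

```text
time: 17.75
ee_pos: [0.5681, -0.1348, 0.086]
tool_rot: [[-0.04, 0.999, 0.001], [0.999, 0.04, -0.0], [-0.0, 0.0, -1.0]]
force: [0.4, -5.3, -0.3]
opening: 0.0382
grasp_force: 61.1
```

```bash
python3 -c "
from h import *
F(6)"
```

```text
18.05 [ 0.5681 -0.1348  0.086 ] [ 0.31 -5.22 -0.64] [0.19 0.49 0.58] [-1.01 -0.06 -0.03]
```

>>> {"name": "step_arm", "arguments": {"increments": [0, 0, 0.08, 0, 0, 0, 0, 0, 0, 0, 0, 0]}}

```text
time: 18.3
ee_pos: [0.5681, -0.1348, 0.0853]
tool_rot: [[-0.04, 0.999, 0.001], [0.999, 0.04, -0.0], [-0.0, 0.001, -1.0]]
force: [0.6, -4.8, 0.4]
opening: 0.0378
grasp_force: 61.1
```

```bash
python3 -c "
from h import *
F(6)"
```

```text
18.6 [ 0.5681 -0.1348  0.0853] [ 0.38 -5.06  0.82] [0.39 0.3  0.49] [-0.97 -0.08 -0.  ]
```

>>> {"name": "step_arm", "arguments": {"increments": [0, 0, 0.05, 0, 0, 0, 0, 0, 0, 0, 0, 0]}}

```text
time: 18.85
ee_pos: [0.5681, -0.1349, 0.0848]
tool_rot: [[-0.04, 0.999, 0.001], [0.999, 0.04, -0.0], [-0.0, 0.001, -1.0]]
force: [0.4, -4.8, 3.2]
opening: 0.0382
grasp_force: 61.3
```

```bash
python3 -c "
from h import *
F(6)"
```

```text
19.15 [ 0.5682 -0.1348  0.0849] [ 0.18 -5.74  1.98] [0.56 0.36 0.45] [-0.88  0.04 -0.  ]
```

>>> {"name": "step_arm", "arguments": {"increments": [0, 0, -0.04, 0, 0, 0, -0.2, 0, 0, 0, 0, 0, -0.2, 0, 0, 0, 0, 0, 0, 0, 0, 0, 0, 0]}}

```text
time: 19.65
ee_pos: [0.5682, -0.1389, 0.085]
tool_rot: [[-0.04, 0.999, 0.0], [0.999, 0.04, -0.0], [-0.0, 0.0, -1.0]]
force: [0.6, -4.1, 2.3]
opening: 0.0383
grasp_force: 61.3
```

```bash
python3 -c "
from h import *
F(5)"
```

```text
19.9 [ 0.5682 -0.1387  0.085 ] [ 1.13 -4.45  1.43] [0.37 0.42 0.25] [-0.75 -0.3  -0.08]
```

>>> {"name": "step_arm", "arguments": {"increments": [-0.2, 0, 0, 0, 0, 0, -0.1, 0, 0, 0, 0, 0, 0, 0, 0, 0, 0, 0]}}

```text
time: 20.27
ee_pos: [0.5684, -0.1419, 0.0852]
tool_rot: [[-0.04, 0.999, 0.0], [0.999, 0.04, -0.0], [-0.0, 0.0, -1.0]]
force: [0.8, -3.2, 6.1]
opening: 0.0381
grasp_force: 61.7
```

```bash
python3 -c "
from h import *
F(5)"
```

```text
20.52 [ 0.5684 -0.1419  0.0852] [ 0.31 -2.92  5.85] [0.44 0.31 0.34] [-0.44 -0.12 -0.01]
```

>>> {"name": "step_arm", "arguments": {"increments": [0, 0, -0.1, 0, 0, 0, 0, 0, 0, 0, 0, 0]}}

```text
time: 20.78
ee_pos: [0.5681, -0.1418, 0.0859]
tool_rot: [[-0.04, 0.999, -0.0], [0.999, 0.04, -0.0], [-0.0, -0.0, -1.0]]
force: [2.2, -2.5, -0.1]
opening: 0.0385
grasp_force: 61.3
```

```bash
python3 -c "
from h import *
F(5)"
```

```text
21.02 [ 0.5681 -0.1417  0.0858] [ 1.89 -3.49 -1.09] [0.37 0.56 0.26] [-0.66 -0.34 -0.08]
```

>>> {"name": "step_arm", "arguments": {"increments": [0, 0.05, -0.03, 0, 0, 0, -0.2, 0, 0, 0, 0, 0, 0, 0, 0, 0, 0, 0]}}

```text
time: 21.4
ee_pos: [0.5685, -0.1439, 0.0861]
tool_rot: [[-0.04, 0.999, -0.0], [0.999, 0.04, -0.0], [-0.0, -0.0, -1.0]]
force: [-0.4, -2.9, -1.7]
opening: 0.0384
grasp_force: 61.2
```

```bash
python3 -c "
from h import *
F(5)"
```

```text
21.65 [ 0.5686 -0.1437  0.0861] [-1.31 -3.13 -1.28] [0.76 0.72 0.28] [-0.67  0.23  0.12]
```

>>> {"name": "step_arm", "arguments": {"increments": [0, -0.03, 0, 0, 0, 0, -0.15, 0, 0, 0, 0, 0, 0, 0, 0, 0, 0, 0]}}

```text
time: 22.02
ee_pos: [0.5686, -0.1453, 0.0862]
tool_rot: [[-0.04, 0.999, 0.0], [0.999, 0.04, -0.0], [-0.0, 0.0, -1.0]]
force: [0.3, -3.0, -1.5]
opening: 0.038
grasp_force: 61.1
```

```bash
python3 -c "
from h import *
F(6)"
```

```text
22.32 [ 0.5685 -0.1452  0.0862] [-0.26 -2.59 -1.41] [0.32 0.25 0.38] [-0.57  0.01 -0.01]
```

>>> {"name": "step_arm", "arguments": {"increments": [-0.1, 0, 0, 0, 0, 0, 0, 0, 0, 0, 0, 0]}}

```text
time: 22.58
ee_pos: [0.5686, -0.1463, 0.0863]
tool_rot: [[-0.04, 0.999, 0.0], [0.999, 0.04, -0.0], [-0.0, 0.0, -1.0]]
force: [-0.2, -3.3, -1.9]
opening: 0.0386
grasp_force: 61.1
```

```bash
python3 -c "
from h import *
F(6)"
```

```text
22.88 [ 0.5686 -0.1462  0.0862] [ 0.1  -2.68 -1.76] [0.58 0.1  0.51] [-0.5   0.05 -0.02]
```

>>> {"name": "step_arm", "arguments": {"increments": [-0.1, 0, 0, 0, 0, 0, 0, 0, 0, 0, 0, 0]}}

```text
time: 23.12
ee_pos: [0.5686, -0.1466, 0.0862]
tool_rot: [[-0.04, 0.999, -0.0], [0.999, 0.04, 0.001], [0.001, -0.0, -1.0]]
force: [-1.3, 2.9, -0.2]
opening: 0.0382
grasp_force: 61.2
```

```bash
python3 -c "
from h import *
F(6)"
```

```text
23.43 [ 0.5686 -0.1466  0.0862] [-0.96  4.7   0.15] [0.7  0.79 0.5 ] [ 1.13  0.16 -0.04]
```

>>> {"name": "step_arm", "arguments": {"increments": [0.06, 0, 0.04, 0, 0, 0, 0, 0, 0.04, 0, 0, 0, 0, 0, 0, 0, 0, 0]}}

```text
time: 23.8
ee_pos: [0.5687, -0.1466, 0.0857]
tool_rot: [[-0.04, 0.999, 0.0], [0.999, 0.04, -0.0], [-0.0, 0.0, -1.0]]
force: [-2.3, 3.4, 4.9]
opening: 0.0385
grasp_force: 61.8
```

```bash
python3 -c "
from h import *
F(6)"
```

```text
24.1 [ 0.5687 -0.1466  0.0857] [-2.22  3.59  5.4 ] [0.72 0.19 0.34] [0.82 0.43 0.06]
```

>>> {"name": "step_arm", "arguments": {"increments": [0.05, -0.04, -0.04, 0, 0, 0, 0, 0, 0, 0, 0, 0]}}

```text
time: 24.35
ee_pos: [0.5684, -0.1465, 0.0859]
tool_rot: [[-0.04, 0.999, 0.001], [0.999, 0.04, -0.001], [-0.001, 0.001, -1.0]]
force: [2.1, -0.1, 0.3]
opening: 0.038
grasp_force: 61.1
```

```bash
python3 -c "
from h import *
F(6)"
```

```text
24.65 [ 0.5682 -0.1465  0.0859] [ 1.98 -2.07 -0.26] [0.54 0.61 0.68] [-0.41 -0.26 -0.16]
```

>>> {"name": "step_arm", "arguments": {"increments": [0, 0.02, 0, 0, 0, 0, 0, 0, 0, 0, 0, 0]}}

```text
time: 24.9
ee_pos: [0.5682, -0.1462, 0.0858]
tool_rot: [[-0.04, 0.999, -0.0], [0.999, 0.04, -0.0], [-0.0, -0.0, -1.0]]
force: [0.1, -2.3, -0.6]
opening: 0.0379
grasp_force: 61.2
```

>>> {"name": "step_arm", "arguments": {"increments": [0, 0, 0, 0, 0, 0, 0, 0, 0, 0, 0, 0, 0, 0, 0, 0, 0, 0, 0, 0, 0, 0, 0, 0, 0, 0, 0, 0, 0, 0], "fingers": 0.75}}

```text
time: 25.52
ee_pos: [0.5683, -0.1461, 0.0858]
tool_rot: [[-0.04, 0.999, -0.0], [0.999, 0.04, -0.0], [-0.0, -0.0, -1.0]]
force: [-0.6, 0.2, 0.7]
opening: 0.0642
grasp_force: 0.0
```

>>> {"name": "step_arm", "arguments": {"increments": [0, 0, -1, 0, 0, 0, 0, 0, -2, 0, 0, 0, 0, 0, -3, 0, 0, 0, 0, 0, -4, 0, 0, 0, 0, 0, -4, 0, 0, 0]}}

```text
time: 26.15
ee_pos: [0.5682, -0.1463, 0.2286]
tool_rot: [[-0.04, 0.999, 0.001], [0.999, 0.04, -0.0], [-0.0, 0.001, -1.0]]
force: [-0.1, -0.5, 0.6]
opening: 0.0639
grasp_force: 0.0
```

Run:
```python
from h import *
w=grab("wrist","pics/w9.png");s=grab("scene","pics/s9.png");P=bot.camera_params("wrist")
S=bot.sense();print(S["ee_pos"],S["force"],S["opening"])
# white roll blob near the holder centre + expected projections of seated points
h,sa,v=cv2.split(cv2.cvtColor(w,cv2.COLOR_RGB2HSV))
y=np.radians(2.2);u=np.array([-np.sin(y),np.cos(y),0]);x=np.array([np.cos(y),np.sin(y),0]);C=np.array([.569,-.1505,.0815])
up=np.array([0,0,.023])
for n,p in(("flange+ top edge ctr",C+u*.036+up),("flange- top",C-u*.036+up),("roll top",C+[0,0,.02]),("low cheek mouth",C-u*.069)):
    print(n,proj("wrist",p,P).round(0).tolist(),proj("scene",p).round(0).tolist())
c=int(proj("wrist",C,P)[0,0]);print(c);g=cv2.cvtColor(w,cv2.COLOR_RGB2GRAY)
print("col",c,g[40:384:4,c].tolist())
for r in range(60,384,20): 
    print(r,g[r,200:330:5].tolist())
```

```text
[ 0.56998151 -0.14688493  0.23139774] [ 0.34915344 -0.21959559 -0.30795716] 0.06402990299928105
flange+ top edge ctr [[258.0, 147.0]] [[277.0, 182.0]]
flange- top [[258.0, 237.0]] [[295.0, 201.0]]
roll top [[258.0, 193.0]] [[285.0, 192.0]]
low cheek mouth [[258.0, 260.0]] [[303.0, 216.0]]
257
col 257 [158, 157, 88, 109, 112, 107, 97, 135, 134, 117, 23, 29, 76, 108, 110, 111, 112, 109, 111, 110, 27, 26, 25, 23, 24, 34, 90, 55, 92, 169, 167, 169, 166, 156, 169, 165, 166, 164, 161, 153, 166, 160, 166, 162, 162, 164, 164, 157, 147, 82, 101, 114, 118, 117, 116, 117, 113, 97, 26, 34, 38, 42, 54, 122, 102, 103, 114, 141, 162, 154, 158, 158, 158, 159, 160, 159, 157, 159, 158, 157, 156, 159, 28, 29, 34, 33]
60 [157, 163, 98, 95, 71, 12, 16, 96, 93, 135, 139, 107, 109, 110, 138, 134, 97, 95, 96, 98, 98, 95, 96, 159, 157, 157]
80 [157, 161, 91, 94, 85, 18, 16, 19, 18, 29, 24, 23, 27, 29, 23, 30, 27, 28, 26, 29, 96, 98, 96, 158, 160, 154]
100 [159, 162, 92, 91, 96, 136, 136, 96, 83, 135, 137, 107, 108, 91, 138, 135, 85, 135, 130, 118, 93, 95, 85, 159, 160, 159]
120 [162, 163, 95, 96, 96, 95, 95,
[... 985 characters left out ...]
49, 36, 36, 30, 34, 32, 57, 157, 158, 37, 38, 34, 90, 107, 115, 133, 150]
300 [91, 92, 90, 100, 158, 159, 158, 156, 159, 151, 152, 101, 110, 91, 155, 154, 157, 159, 156, 94, 62, 91, 107, 119, 147, 73]
320 [97, 96, 95, 157, 157, 158, 157, 156, 156, 158, 158, 158, 165, 161, 159, 159, 155, 158, 163, 46, 89, 107, 110, 109, 72, 72]
340 [94, 92, 161, 158, 157, 157, 156, 155, 159, 158, 159, 160, 160, 155, 158, 156, 157, 156, 156, 149, 98, 111, 154, 149, 114, 68]
360 [89, 119, 146, 152, 159, 163, 165, 159, 156, 155, 156, 155, 156, 156, 156, 155, 158, 157, 162, 161, 124, 105, 119, 135, 65, 78]
380 [15, 21, 13, 17, 20, 15, 23, 27, 19, 26, 27, 27, 33, 24, 29, 25, 27, 25, 27, 30, 18, 19, 23, 20, 22, 23]
```

Run:
```python
from h import *
P=bot.camera_params("wrist");y=np.radians(2.2);u=np.array([-np.sin(y),np.cos(y),0]);C=np.array([.569,-.1505,.0825])
for dy in(0,.003):
  for n,a,z in(("fl+ out",.036,.023),("fl- in",-.032,.023),("fl- out",-.036,.023),("rim",-.069,.0135),("rimback",-.078,.0135)):print(dy,n,proj("wrist",C+u*(a+(dy if n[0]=='f' else 0))+[0,0,z],P).round(1).tolist())
g=cv2.cvtColor(cv2.imread("pics/w9.png"),cv2.COLOR_BGR2GRAY)
print(g[136:160,240].tolist(),g[136:160,275].tolist());print(g[222:300,257].tolist())
```

```text
0 fl+ out [[257.6, 147.5]]
0 fl- in [[257.8, 232.9]]
0 fl- out [[257.8, 237.5]]
0 rim [[257.9, 268.0]]
0 rimback [[257.9, 277.2]]
0.003 fl+ out [[257.6, 143.5]]
0.003 fl- in [[257.7, 229.4]]
0.003 fl- out [[257.8, 234.1]]
0.003 rim [[257.9, 268.0]]
0.003 rimback [[257.9, 277.2]]
[94, 95, 92, 80, 53, 54, 54, 50, 52, 53, 50, 52, 56, 75, 86, 97, 91, 95, 120, 143, 149, 157, 159, 163] [116, 119, 118, 103, 71, 53, 56, 61, 52, 60, 51, 53, 55, 68, 84, 95, 95, 92, 106, 127, 140, 141, 142, 138]
[167, 166, 164, 166, 164, 163, 157, 159, 156, 158, 147, 132, 118, 108, 82, 87, 92, 99, 101, 112, 117, 113, 114, 118, 114, 116, 118, 117, 119, 112, 117, 119, 115, 120, 116, 115, 113, 119, 117, 118, 116, 113, 113, 119, 112, 115, 97, 89, 77, 64, 26, 37, 30, 34, 34, 38, 34, 29, 38, 31, 33, 31, 42, 36, 32, 39, 54, 77, 96, 112, 122, 122, 123, 118, 102, 105, 97, 101]
```

```bash
python3 -c "
from workcell import bot
print(bot.sign_off())"
```

```text
the job is handed in; nothing more can be done
None
```

The roll is in the holder, seated in both cups to within about 1 mm by the last wrist-camera check; it was released, the arm raised clear, and the job handed in at about 26 s (the verdict was not shown).

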